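Hold a rebated offcut in the drilling jig

ROBOT

A 6-joint arm with a two-finger parallel gripper is mounted at the origin on the work surface. World frame = base frame: x ahead of the robot, y to its left, z up, the work surface at z = 0. Lengths are in mm, angles in rad, forces in N, time in s.
With the tool pointing down it reaches from about 275 to 975 mm from the base axis. Payload 8.4 kg.
Tool frame: the origin (TCP) lies midway between the tips of the shut fingers; the grasp point (between the pads) lies 19 mm behind it; z points along the fingers, y is the line along which they close (so a half turn about z gives the same grasp; the last joint's range is limited). The gripper opens to 92 mm and grips with 3 to 60 N. Pads are 20 mm wide; open, the fingers measure 128 mm over their backs; the gripper's body (75 mm by 189 mm) begins 69 mm behind the grasp point.
Start: joints at [-1.303, 0.353, 1.633, -0, 1.155, -0.002], TCP at [166.585, -602.393, 214.583] pointing down, gripper open.
Joint ranges: [-2.63, 2.63], [-0.92, 2.1], [0.06, 2.66], [-1.3, 4.44], [0, 2.69], [-3.02, 3.02]. Speed limits (rad/s): [2.22, 2.22, 2.79, 3.14, 3.14, 3.14].

INTERFACE

Orientations are given as a unit quaternion [x, y, z, w].
In Python, from rig import status, snapshot, job gives the robot as it stands.
- The arm moves only by the tool send_rows, never from a script. Its argument "targets" is text: rows parted by semicolons, each of 6 numbers parted by spaces: the shift along the tool's x, y, z in units of 50 mm (1.0 is 50 mm), then the turn, a rotation vector about the tool's x, y, z in rad. In form: dx dy dz rx ry rz; .... A call has exactly 8 rows; each row is the pose to reach, as a shift and turn from the pose commanded when the call began, along the tool's axes at that moment; what a row does not reach only later rows make up. A row lasts 1/10 s, in which the tool goes at most 50 mm and 8.59 degrees, less where a joint would pass 70% of its speed; a pose out of reach is approached as far as the arm can. A call with a gripper value outside its range is refused whole. "grip" is the finger opening in mm, from 0 to 91.9, set as the call begins (left out, the last holds). The fingers move at their own pace and stop on an object; "squeeze" is the grip in N (left out, the last holds). Time passes only in rows, so rows that repeat a pose let the fingers close, or fill a call up. It gives the time, the measured TCP pose, the force, the opening and the grip force at its end, in the units of the state.
- status.observe(): the state, without advancing time (a new reading comes with each control period).
- snapshot(name): name is "side" or "top" or "wrist"; returns a dict with "pixels" (400x640x3 uint8, red, green, blue), "intrinsics" (3x3 intrinsics, pixels), "R" (3x3) and "t" (3): a world point X has camera coordinates R X + t. Camera axes: x right, y down, z forward; pixel columns grow to the right and rows downward; lengths in mm; the calibration is good to about 2 mm. The wrist camera is an equidistant fisheye: a pixel r from the principal point sees the ray r / f radians off the axis. A picture is of the moment at which its call begins. There is no depth.
- job.finish_job(): hands the job in; it is judged then, once.
The state is a dict: "clock": time; "joint_positions": joint angles; "joint_velocities": joint speeds; "joint_torque": joint torques, N m; "tcp_pos": TCP position; "tcp_rot": TCP orientation; "ft_force": force on the tool from outside, world axes, zero at the start; "wrist_torque": the same for the moment, N m; "opening": opening from 0.0 (shut) to 1.0 (fully open); "grip_force": force on a finger pad.
Only numpy, scipy, OpenCV 4.12 (cv2) and the standard library are available. Lean on these libraries where they do the work, as an engineer would, in place of code of your own. Each camera call takes 0.05 s, during which the arm holds its last target. There are 200 camera calls.

TASK

First switch on the dust extractor by pressing its spring plunger all the way down to its stop for a moment. Then take the rebated offcut (the one with a long step along one edge) and lay it flat on the drilling jig, its step facing away from the fence, one end snug against the stop block, and with a push that is diagonal, down and towards the fence at once, press it with firm hand pressure against both the fence and the board. Finish while still pressing it there for drilling; do not let go, and leave the other loose things on the bench where they are.

Things in the scene. Friction and masses are not known exactly. Their poses are not given: they have to be found in the camera images.
- jig: Drilling jig, fixed to the bench: board with a fence along its far (+x) side, a stop block at its left (+y) end and a 12 mm high cleat outside its near edge. Origin: centre of the board's underside, on the bench. x points to the fence, y along the fence to the stop, z up. Free board surface: x from -90 to +60 mm, y from -120 to +92 mm; its top is 18 mm over the bench.
- corner (a point): The inner corner of the jig where board top, fence face and stop face meet: 60 mm in x, 92 mm in y, 18 mm in z from the jig's origin, same axes as the jig.
- board: The jig's plywood board, 180 x 240 x 18 mm, fixed; origin at the centre of its underside, axes as the jig.
- fence: The jig's fence, a wooden bar 30 x 240 x 46 mm fixed on the board (its top 46 mm over the board); origin at the centre of its underside, axes as the jig; its working face is the side facing -x, 15 mm from the origin.
- stop: The jig's stop block, 60 x 22 x 30 mm, fixed on the board against the fence's left end; origin at the centre of its underside, axes as the jig; its working face looks to -y, 11 mm from the origin.
- plunger (a joint): Travel of the extractor switch's spring plunger: 0 m up (at rest), 0.014 m fully down on its stop. The spring pushes back with about 3 N at first and 9 N at the stop, and returns it when let go.
- plunger_top (a point): Centre of the top of the plunger's round black head (48 mm across, 12 mm thick) on a fixed grey switch box 85 x 85 x 50 mm; at rest the top is 94 mm above the bench. It moves straight down with the plunger.
- workpiece: Rebated offcut, light wood, loose, 0.11-0.22 kg: 110 mm long (y), 56 wide (x), 40 high (z). A rebate (step) 20 mm wide and 16 mm deep runs along its -x upper edge: the lower 24 mm span x -28 to +28, the upper 16 mm only x -8 to +28. Origin: centre of the underside. Ends alike. The plain +x side goes to the fence.
- rebate (a point): Inner corner line of the workpiece's rebate at mid-length: where its level tread (24 mm above the underside, reaching 20 mm towards -x) meets its upright riser (16 mm high, facing -x). Axes as the workpiece.
- offcut_plain: Another offcut, to be left alone: plain block 46 x 90 x 40 mm with no step; origin at the centre of its underside.
- offcut_notched: A third offcut, to be left alone: 50 x 70 x 38 mm with a groove 26 mm wide across the middle of its top; origin at the centre of its underside.
- mallet: Wooden carver's mallet lying on the bench, leave alone; 255 mm long, 80 mm thick.
- tin: Tin, 86 mm across, 75 mm high, standing; leave alone.
- turned_egg: Turned wooden egg with a flat foot, 64 mm across, 67 mm high, near the robot; leave alone.
Things that resemble listed ones, but are neither listed nor needed, are in the scene too. Leave any green or purple look-alike of the part that bears plunger alone.

How it is judged:
By the outcome, as a careful person would: the job done as asked, in the order asked, and still so for the second after the job is handed in, while the arm keeps its last pose, push and grip.
It also fails if it takes over 72 s, if anything falls off the work surface, if the arm or the gripper's body presses on something with over 40 N, if the wrist force passes 120 N, or if a joint passes its speed limit or range.

## Working session

There is one attempt and no reset: what is moved stays moved. The work goes in short steps, Python scripts to look and compute and a tool call to move; the robot and the scene stay as the last step left them, time stands still between calls to the robot, and variables do not carry over. Pictures are saved under pics/ and viewed, at most 10 in all, crops included, and the job is handed in when it is done.

Besides the shell and the picture viewer there is one more tool, called after "Call:" in YAML: its name, and indented under it one key for each argument. send_rows: Moves the arm, as the interface text tells. Its arguments: {"type":"object","properties":{"targets":{"type":"string"},"grip":{"type":"number"},"squeeze":{"type":"number"}},"required":["targets"]}

```bash
mkdir -p pics; ls
cat > h.py <<'E'
import numpy as np, cv2
from rig import status, snapshot, job
def snap(name, fn=None):
    s=snapshot(name)
    s={k:np.array(v) if k!='pixels' else np.array(v,dtype=np.uint8) for k,v in s.items()}
    if fn: cv2.imwrite('pics/'+fn, s['pixels'][:,:,::-1])
    return s
def ray(s,u,v,fish=False):
    K=s['intrinsics']; x=(u-K[0,2])/K[0,0]; y=(v-K[1,2])/K[1,1]
    if fish:
        r=np.hypot(x,y); d=np.array([x/r*np.sin(r),y/r*np.sin(r),np.cos(r)]) if r>1e-9 else np.array([0,0,1.])
    else: d=np.array([x,y,1.])
    return -s['R'].T@s['t'], s['R'].T@d
def onz(s,u,v,z,fish=False):
    o,d=ray(s,u,v,fish); return o+d*(z-o[2])/d[2]
def proj(s,X):
    p=s['R']@np.array(X,float)+s['t']; K=s['intrinsics']; return K[0,0]*p[0]/p[2]+K[0,2],K[1,1]*p[1]/p[2]+K[1,2]
E
python3 - <<'E'
from h import *
import pickle
a={n:snap(n,n+'0.png') for n in('side','top')}
pickle.dump(a,open('a.pkl','wb'))
st=status.observe(); print({k:np.round(v,3) for k,v in st.items()})
for n in a: print(n, -a[n]['R'].T@a[n]['t'], a[n]['R'].round(2).tolist())
E
```

```text
pics
{'clock': np.float64(0.1), 'joint_positions': array([-1.303,  0.354,  1.634,  0.   ,  1.155, -0.002]), 'joint_velocities': array([ 0.001, -0.004, -0.001,  0.001, -0.   , -0.   ]), 'joint_torque': array([-1.0000e-03, -5.9491e+01, -3.3493e+01,  7.0000e-02,  1.8000e-02,
       -0.0000e+00]), 'tcp_pos': array([ 166.475, -601.991,  213.957]), 'tcp_rot': array([ 0.991,  0.134, -0.   , -0.001]), 'ft_force': array([-0.885,  0.471, -0.263]), 'wrist_torque': array([0.003, 0.022, 0.077]), 'grip_force': np.float64(0.0), 'opening': np.float64(0.998)}
side [-545.38353183  134.01219472  982.2104114 ] [[-0.05, -1.0, 0.02], [-0.66, 0.02, -0.75], [0.75, -0.05, -0.66]]
top [ 295.38135596   37.02629891 1382.56512082] [[0.01, -1.0, -0.02], [-0.99, -0.01, -0.11], [0.11, 0.02, -0.99]]
```

View pics/top0.png

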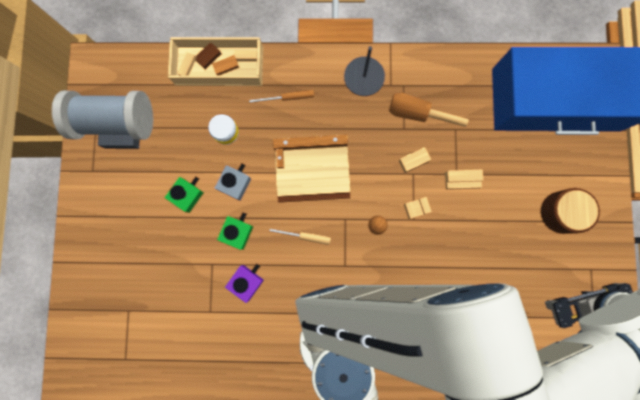

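View pics/side0.png

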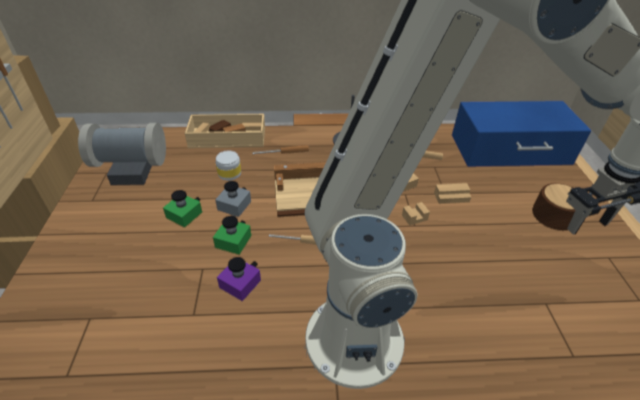

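The top view shows the grey switch box at (233,182) with green look-alikes at (184,195) and (235,233) and a purple one at (244,284). The jig is at (313,170), with its stop at the upper left, (280,158). There are three light offcuts, at (415,159), (465,179) and (418,207). The side view shows the same things, with the arm hiding part of the jig. Next is one enlarged crop of the offcuts.

Run:
```python
from h import *
import pickle
a=pickle.load(open('a.pkl','rb'))
p=a['top']['pixels'][:,:,::-1]
c1=cv2.resize(p[140:225,390:490],(800,680),interpolation=cv2.INTER_CUBIC)[:, :]
c1=cv2.resize(p[142:222,390:490],(500,400),interpolation=cv2.INTER_CUBIC)
q=a['side']['pixels'][:,:,::-1]
c2=cv2.resize(q[165:230,395:475],(300,244),interpolation=cv2.INTER_CUBIC)
c3=cv2.resize(p[130:205,210:355],(500,259)[0:2],interpolation=cv2.INTER_CUBIC)
W=np.zeros((600,800,3),np.uint8); W[:340,:500]=c1[:340]; W[:244,500:]=c2; W[341:600,:500]=c3
cv2.imwrite('pics/crop1.png',W)
T=a['top']
for n,u,v,z in [('plunger',233,182,94),('A',415,159,40),('B',465,179,40),('C',418,207,38),('jig',313,170,18),('stop',280,158,48)]: print(n,onz(T,u,v,z).round(0))
```

```text
plunger [494. 334.  94.]
A [ 583. -242.   40.]
B [ 519. -401.   40.]
C [ 427. -250.   38.]
jig [548.  88.  18.]
stop [581. 195.  48.]
```

View pics/crop1.png

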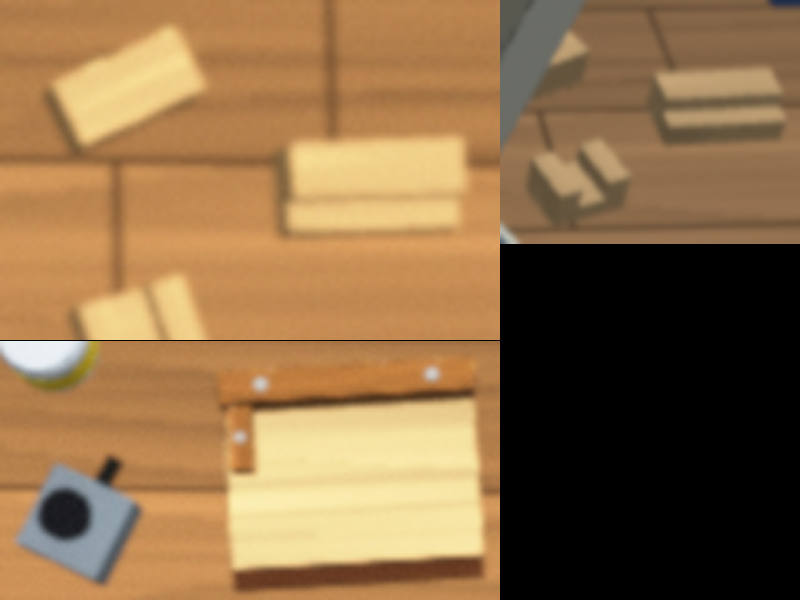

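Three offcuts could be meant:
- (415,159) is a plain block with no step.
- (418,207) has a groove across its top.
- (465,179) has a long step along its near edge, so it is the rebated workpiece. The crop confirms it, and the step already faces -x.

The grey box at (233,182) is the real switch, with its black head at about (229,180). Next I measure the poses.

```bash
cat >> h.py <<'E'
from scipy.spatial.transform import Rotation as Ro
def axes(): # tool rotation
    return Ro.from_quat(status.observe()['tcp_rot'])
def rows(target, yawx, p=None, R=None):
    """shift (50 mm units) and turn to bring the tool to target with tool x at yawx (deg from world x), z down"""
    st=status.observe(); p=np.array(st['tcp_pos']) if p is None else p; R=axes() if R is None else R
    c,s=np.cos(np.radians(yawx)),np.sin(np.radians(yawx))
    T=Ro.from_matrix(np.array([[c,s,0],[s,-c,0],[0,0,-1]]))
    return (R.inv().apply(np.array(target)-p)/50).round(2), (R.inv()*T).as_rotvec().round(3)
def big(m,cen):
    m=m.astype(np.uint8); n,l,stt,c=cv2.connectedComponentsWithStats(m)
    k=l[cen[1],cen[0]]
    if k==0: k=1+np.argmin(np.hypot(*(c[1:]-cen).T))
    return (l==k).astype(np.uint8)
E
python3 - <<'E'
from h import *
import pickle
a=pickle.load(open('a.pkl','rb')); T=a['top'];S=a['side']
def ctr(m): return cv2.findContours(m,cv2.RETR_EXTERNAL,cv2.CHAIN_APPROX_NONE)[0][0][:,0,:].astype(float)
def rect(s,m,z):
    P=np.array([onz(s,u,v,z)[:2] for u,v in ctr(m)],np.float32); r=cv2.minAreaRect(P); return np.round(r[0],1),np.round(r[1],1),round(r[2],1),cv2.boxPoints(r).round(0).tolist()
# plunger head
lum=T['pixels'].astype(int).max(2); m=big(lum<60,(229,180)); 
ys,xs=np.nonzero(m); print('head px',xs.mean(),ys.mean(),m.sum(), rect(T,m,94)[:3])
lum=S['pixels'].astype(int).max(2); m2=big(lum<60,(232,187)); ys,xs=np.nonzero(m2); print('side',xs.mean(),ys.mean(),m2.sum(),xs.min(),xs.max(),ys.min(),ys.max())
hsv=cv2.cvtColor(T['pixels'],cv2.COLOR_RGB2HSV)
for p in [(465,176),(313,175),(345,140)]: print(p,T['pixels'][p[1],p[0]],hsv[p[1],p[0]])
light=(hsv[...,2]>185)&(hsv[...,0]<30)
for n,c,z in(('wp',(465,176),40),('wp',(465,176),32),('board',(313,175),18)):
    m=big(light,c); print(n,z,m.sum(),*rect(T,m,z))
print(rows((494,334,200),15))
E
```

```text
head px 228.32089552238807 179.87313432835822 134 (array([500. , 350.1]), array([38.2, 37.6]), 2.0)
side 230.87826086956522 186.16521739130434 115 225 237 181 191
(465, 176) [239 206 136] [ 20 110 239]
(313, 175) [250 234 172] [ 24  80 250]
(345, 140) [191 124  62] [ 14 172 191]
wp 40 22638 [506.1  -1.4] [ 229.5 1840.7] 0.1 [[390.0, 919.0], [392.0, -922.0], [622.0, -922.0], [620.0, 919.0]]
wp 32 22638 [507.3  -1.7] [ 230.8 1851.6] 0.1 [[391.0, 924.0], [393.0, -928.0], [624.0, -927.0], [622.0, 924.0]]
board 18 22638 [509.5  -2.1] [ 233.2 1870.8] 0.1 [[392.0, 933.0], [394.0, -938.0], [627.0, -937.0], [625.0, 933.0]]
(array([ 11.3, -16.3,   0.3]), array([-0.001, -0.   ,  0.008]))
```

Call:
send_rows:
  targets: "7 -8.5 0 0 0 -1.3;7 -8.5 0 0 0 -1.3;7 -8.5 0 0 0 -1.3;7 -8.5 0 0 0 -1.3;7 -8.5 0 0 0 -1.3;7 -8.5 0 0 0 -1.3;7 -8.5 0 0 0 -1.3;7 -8.5 0 0 0 -1.3"
  grip: 0
  squeeze: 20

```text
clock: 0.9
tcp_pos: [329.6, -235.1, 214.6]
tcp_rot: [0.74, 0.673, 0.0, 0.0]
ft_force: [0.7, -0.6, -0.2]
opening: 0.321
grip_force: 0.0
```

Run:
```python
from h import *
print(status.observe()['tcp_pos'],rows((500,350,150),90))
```

```text
[ 329.55785279 -235.13897103  214.5545647 ] (array([11.97,  2.28,  1.29]), array([ 0.   ,  0.   , -0.095]))
```

Call:
send_rows:
  targets: "12 2.3 0.5 0 0 -0.095;12 2.3 0.5 0 0 -0.095;12 2.3 0.5 0 0 -0.095;12 2.3 0.5 0 0 -0.095;12 2.3 0.5 0 0 -0.095;12 2.3 0.5 0 0 -0.095;12 2.3 0.5 0 0 -0.095;12 2.3 0.5 0 0 -0.095"

```text
clock: 1.7
tcp_pos: [443.8, 148.2, 198.1]
tcp_rot: [0.709, 0.705, 0.0, 0.0]
ft_force: [1.0, -1.0, 0.1]
opening: 0.004
grip_force: 0.0
```

Run:
```python
from h import *
print(status.observe()['tcp_pos'],rows((500,350,150),90))
```

```text
[443.76750909 148.16114694 198.10126314] (array([4.04, 1.1 , 0.96]), array([ 0.   ,  0.   , -0.005]))
```

Call:
send_rows:
  targets: "4 1.1 0.5 0 0 -0.005;4 1.1 0.5 0 0 -0.005;4 1.1 0.5 0 0 -0.005;4 1.1 0.5 0 0 -0.005;4 1.1 0.6 0 0 -0.005;4 1.1 0.6 0 0 -0.005;4 1.1 0.6 0 0 -0.005;4 1.1 0.6 0 0 -0.005"

```text
clock: 2.5
tcp_pos: [499.7, 344.0, 168.5]
tcp_rot: [0.708, 0.706, -0.0, 0.0]
ft_force: [-0.3, 0.4, 0.0]
opening: 0.004
grip_force: 0.0
```

Run:
```python
from h import *
import pickle
w=snap('wrist','w1.png'); t=snap('top'); pickle.dump((w,t),open('b.pkl','wb'))
print(status.observe()['tcp_pos'],w['R'].round(2).tolist(),-w['R'].T@w['t'],w['intrinsics'].tolist())
```

```text
[500.04944644 344.2770969  168.82307365] [[1.0, -0.0, -0.0], [-0.0, -0.97, 0.25], [-0.0, -0.25, -0.97]] [500.94670599 414.75200022 338.04868684] [[309.70691628693146, 0.0, 326.5388790413193], [0.0, 309.70691628693146, 191.46510939644196], [0.0, 0.0, 1.0]]
```

View pics/w1.png

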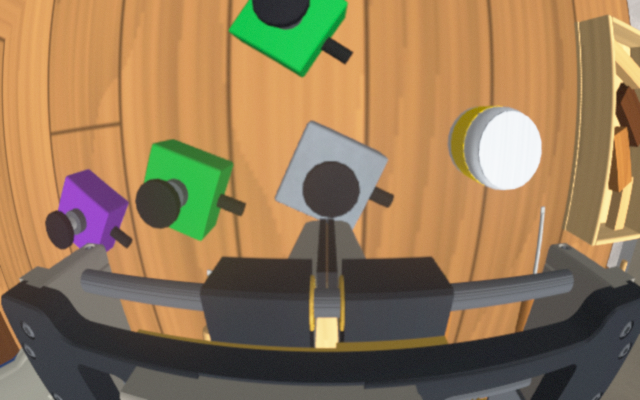

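The wrist view shows the grey box with its black head at (331,190), just ahead of the shut fingertips at (328,225). The green and purple boxes lie to the left and above.

Run:
```python
from h import *
import pickle
w,t=pickle.load(open('b.pkl','rb'))
print(onz(w,331,190,94,True), rows((*onz(w,331,190,94,True)[:2],110),90))
# jig edges from the top view
hsv=cv2.cvtColor(t['pixels'],cv2.COLOR_RGB2HSV)
for c in (313,290,340): print('col',c,[(r,*t['pixels'][r,c]) for r in list(range(136,152,2))+list(range(190,206,2))])
print('row',[(c,*t['pixels'][176,c]) for c in list(range(268,284,2))+list(range(342,358,2))])
print('wp col',[(r,*t['pixels'][r,465]) for r in range(164,194,2)])
print('wp row',[(c,*t['pixels'][176,c]) for c in list(range(440,452,2))+list(range(476,490,2))])
```

```text
[504.13519311 352.4373487   94.        ] (array([0.16, 0.08, 1.18]), array([ 0.   , -0.   , -0.002]))
col 313 [(136, np.uint8(171), np.uint8(114), np.uint8(61)), (138, np.uint8(177), np.uint8(114), np.uint8(57)), (140, np.uint8(183), np.uint8(118), np.uint8(58)), (142, np.uint8(176), np.uint8(111), np.uint8(57)), (144, np.uint8(155), np.uint8(101), np.uint8(50)), (146, np.uint8(89), np.uint8(55), np.uint8(29)), (148, np.uint8(142), np.uint8(114), np.uint8(74)), (150, np.uint8(224), np.uint8(190), np.uint8(131)), (190, np.uint8(239), np.uint8(214), np.uint8(150)), (192, np.uint8(236), np.uint8(208), np.uint8(144)), (194, np.uint8(157), np.uint8(120), np.uint8(78)), (196, np.uint8(98), np.uint8(55), np.uint8(32)), (198, np.uint8(103), np.uint8(59), np.uint8(36)), (200, np.uint8(125), np.uint8(82), np.uint8(46)), (202, np.uint8(175), np.uint8(122), np.uint8(72)), (204, np.uint8(181), np.uint8(128), np.uint8(76))]
col 290 [(136, np.uint8(175), np.uint8(121), np.uint8(72)), (138, np.uint8(178), np.uint8(119), np.uint8(62)), (140, np.uint8(178), np.uint8(116), np.uint8(60)), (142, np.uint8
[... 3050 characters left out ...]
int8(138), np.uint8(81))]
wp row [(440, np.uint8(174), np.uint8(124), np.uint8(74)), (442, np.uint8(174), np.uint8(122), np.uint8(73)), (444, np.uint8(152), np.uint8(110), np.uint8(64)), (446, np.uint8(122), np.uint8(96), np.uint8(60)), (448, np.uint8(191), np.uint8(152), np.uint8(95)), (450, np.uint8(231), np.uint8(191), np.uint8(124)), (476, np.uint8(232), np.uint8(192), np.uint8(125)), (478, np.uint8(232), np.uint8(193), np.uint8(125)), (480, np.uint8(232), np.uint8(191), np.uint8(125)), (482, np.uint8(220), np.uint8(173), np.uint8(108)), (484, np.uint8(183), np.uint8(130), np.uint8(78)), (486, np.uint8(176), np.uint8(124), np.uint8(72)), (488, np.uint8(178), np.uint8(124), np.uint8(72))]
```

Call:
send_rows:
  targets: "0.15 0.06 0.3 0 0 0;0.15 0.06 0.8 0 0 0;0.15 0.06 1.2 0 0 0;0.15 0.06 1.4 0 0 0;0.15 0.06 1.55 0 0 0;0.15 0.06 1.65 0 0 0;0.15 0.06 1.75 0 0 0;0.15 0.06 1.75 0 0 0"

```text
clock: 3.4
tcp_pos: [502.6, 352.7, 81.0]
tcp_rot: [0.707, 0.707, -0.001, -0.0]
ft_force: [-4.9, -5.1, 8.3]
opening: 0.006
grip_force: 4.2
```

Call:
send_rows:
  targets: "0 0 0.04 0 0 0;0 0 0.07 0 0 0;0 0 0.09 0 0 0;0 0 0.09 0 0 0;0 0 0.09 0 0 0;0 0 0.09 0 0 0;0 0 0.09 0 0 0;0 0 0.09 0 0 0"

```text
clock: 4.2
tcp_pos: [502.8, 353.0, 80.1]
tcp_rot: [0.707, 0.707, 0.0, 0.0]
ft_force: [-11.8, -8.2, 34.8]
opening: 0.006
grip_force: 17.8
```

Call:
send_rows:
  targets: "0 0 -1 0 0 0;0 0 -2 0 0 0;-1 0 -2.2 0 0 0;-2 0 -2.2 0 0 0;-3 0 -2.2 0 0 0;-4 0 -2.2 0 0 0;-5 0 -2.2 0 0 0;-6 0 -2.2 0 0 0"
  grip: 90

```text
clock: 5.0
tcp_pos: [503.2, 52.3, 187.1]
tcp_rot: [0.707, 0.707, 0.001, 0.001]
ft_force: [0.5, 0.3, -0.1]
opening: 0.682
grip_force: 0.0
```

Run:
```python
from h import *
import pickle
w,t=pickle.load(open('b.pkl','rb'))
for u,v,z in [(465,169.5,40),(465,187.5,24),(447,176,40),(483,176,40)]: print('wp',onz(t,u,v,z).round(1))
for u,v in [(313,193.5),(290,195),(340,192),(275.5,176),(349,176),(313,148.5),(290,149.5),(340,147)]: print('jig',onz(t,u,v,18).round(1))
p=status.observe()['tcp_pos'];print(p,rows((520,-460,200),90))
```

```text
wp [ 549.8 -401.6   40. ]
wp [ 493.6 -405.2   24. ]
wp [ 528.1 -343.6   40. ]
wp [ 529.1 -458.3   40. ]
jig [469.9  87.2  18. ]
jig [464.2 162.5  18. ]
jig [475.7  -1.1  18. ]
jig [526.8 211.7  18. ]
jig [529.  -30.3  18. ]
jig [620.2  89.3  18. ]
jig [616.3 165.6  18. ]
jig [ 6.26e+02 -1.00e-01  1.80e+01]
[503.1707865   52.30824337 187.10874975] (array([-10.25,   0.34,  -0.26]), array([ 0.003, -0.   , -0.001]))
```

Run:
```python
from h import *
import pickle
w=snap('wrist','w2.png'); pickle.dump(w,open('w2.pkl','wb'))
```

```text
(no output)
```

View pics/w2.png

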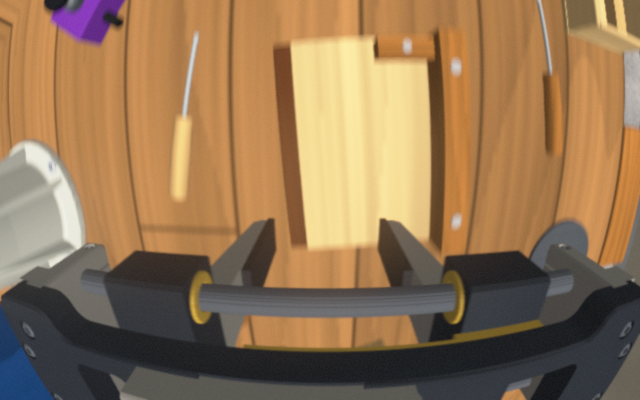

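Call:
send_rows:
  targets: "-1 0.3 -0.3 0 0 0;-2 0.3 -0.3 0 0 0;-3 0.3 -0.3 0 0 0;-4 0.3 -0.3 0 0 0;-5 0.3 -0.3 0 0 0;-6 0.3 -0.3 0 0 0;-7 0.3 -0.3 0 0 0;-8 0.3 -0.3 0 0 0"

```text
clock: 5.85
tcp_pos: [517.6, -344.5, 202.0]
tcp_rot: [0.708, 0.707, 0.0, 0.001]
ft_force: [0.8, -0.0, -0.0]
opening: 0.983
grip_force: 0.0
```

Call:
send_rows:
  targets: "-1 0 0 0 0 0;-2.2 0 0 0 0 0;-2.2 0 0 0 0 0;-2.2 0 0 0 0 0;-2.2 0 0 0 0 0;-2.2 0 0 0 0 0;-2.2 0 0 0 0 0;-2.2 0 0 0 0 0"

```text
clock: 6.65
tcp_pos: [517.6, -450.9, 201.6]
tcp_rot: [0.707, 0.707, 0.0, 0.0]
ft_force: [-0.4, -0.1, -0.7]
opening: 0.984
grip_force: 0.0
```

Run:
```python
from h import *
import pickle
w=snap('wrist','w3.png'); pickle.dump(w,open('w3.pkl','wb'))
print(status.observe()['tcp_pos'])
```

```text
[ 517.54558593 -451.15889619  201.55113493]
```

View pics/w3.png

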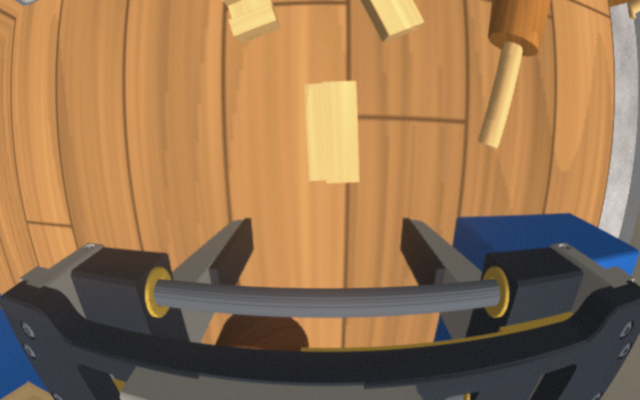

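In w2 the board spans columns 293–430, with the stop block at (405,47), its face at row 60, and the fence face near column 430–441. In w3 the workpiece spans (305–359, 82–182) with its step on the left (-x), and the blue box lies to the right.

Run:
```python
from h import *
import pickle
w=pickle.load(open('w3.pkl','rb')); g=w['pixels'].astype(int)
def edge(line,a,b): # strongest change of blue channel between a..b
    d=np.abs(np.diff(cv2.GaussianBlur(line.astype(np.float32).reshape(-1,1,3),(1,5),0).reshape(-1,3).sum(1))); k=a+np.argmax(d[a:b]); return k+.5
for r in (95,120,145,170):
    l=g[r]; uL,uR=edge(l,296,318),edge(l,348,372)
    print(r,uL,uR,onz(w,uL,r,24,True).round(1),onz(w,uR,r,40,True).round(1))
for c in (335,345):
    l=g[:,c]; vT,vB=edge(l,72,95),edge(l,172,195)
    print(c,vT,vB,onz(w,c,vT,40,True).round(1),onz(w,c,vB,40,True).round(1))
w=pickle.load(open('w2.pkl','rb')); g=w['pixels'].astype(int)
for r in (75,110,150,190):
    l=g[r]; uL,uR=edge(l,280,310),edge(l,420,437)
    print('jig',r,uL,uR,onz(w,uL,r,18,True).round(1),onz(w,uR,r,18,True).round(1))
for c in (330,350): 
    l=g[:,c]; print(c,onz(w,c,edge(l,28,48),18,True).round(1))
for c in (385,400,415): 
    l=g[:,c]; v=edge(l,50,70);print('stop',c,v,onz(w,c,v,18,True).round(1),onz(w,c,v,48,True).round(1))
```

```text
95 307.5 356.5 [ 497.2 -360.2   24. ] [ 550.  -360.9   40. ]
120 305.5 357.5 [ 494.9 -388.3   24. ] [ 551.2 -387.7   40. ]
145 306.5 358.5 [ 495.8 -416.5   24. ] [ 552.7 -414.6   40. ]
170 308.5 358.5 [ 497.8 -445.2   24. ] [ 553.2 -442.    40. ]
335 80.5 182.5 [ 527.2 -345.6   40. ] [ 527.7 -456.1   40. ]
345 80.5 182.5 [ 537.7 -345.5   40. ] [ 538.6 -456.1   40. ]
jig 75 291.5 427.5 [466.5 165.   18. ] [617.  169.2  18. ]
jig 110 294.5 429.5 [469.6 126.3  18. ] [619.9 129.4  18. ]
jig 150 297.5 430.5 [472.4  82.2  18. ] [623.   83.8  18. ]
jig 190 301.5 430.5 [476.   36.7  18. ] [626.3  36.7  18. ]
330 [508.1 208.1  18. ]
350 [529.8 209.6  18. ]
stop 385 57.5 [568.1 185.8  18. ] [562.4 180.3  48. ]
stop 400 57.5 [585.  186.9  18. ] [577.8 181.2  48. ]
stop 415 57.5 [602.3 188.2  18. ] [593.6 182.4  48. ]
```

Call:
send_rows:
  targets: "0.5 0.13 0 0 0 -0.035;1 0.13 0.5 0 0 -0.035;1 0.13 1.2 0 0 -0.035;1 0.13 2 0 0 -0.035;1 0.13 2.8 0 0 -0.035;1 0.13 3.5 0 0 -0.035;1 0.13 3.9 0 0 -0.035;1 0.13 3.9 0 0 -0.035"

```text
clock: 7.5
tcp_pos: [521.9, -400.2, 3.1]
tcp_rot: [0.695, 0.719, -0.0, -0.003]
ft_force: [-0.5, 1.3, 0.3]
opening: 0.981
grip_force: 0.0
```

Call:
send_rows:
  targets: "0 0 0 0 0 0;0 0 0 0 0 0;0 0 0 0 0 0;0 0 0 0 0 0;0 0 0 0 0 0;0 0 0 0 0 0;0 0 0 0 0 0;0 0 0 0 0 0"
  grip: 40
  squeeze: 25

```text
clock: 8.3
tcp_pos: [524.0, -402.3, 7.2]
tcp_rot: [0.695, 0.719, -0.0, 0.0]
ft_force: [-0.9, 0.8, 8.0]
opening: 0.606
grip_force: 25.0
```

Call:
send_rows:
  targets: "0 0 -0.4 0 0 0;0 0 -1.2 0 0 0;0 0 -2 0 0 0;0.5 0 -2.4 0 0 0;1.3 0.2 -2.4 0 0 0;2.2 0.3 -2.4 0 0 0;3.1 0.4 -2.4 0 0 0;4 0.5 -2.4 0 0 -0.035"

```text
clock: 9.1
tcp_pos: [541.6, -199.6, 126.3]
tcp_rot: [0.682, 0.731, 0.0, -0.0]
ft_force: [2.1, 1.2, -2.2]
opening: 0.607
grip_force: 25.0
```

Call:
send_rows:
  targets: "0.9 0.1 0 0 0 0;1.8 0.2 0 0 0 0;2.7 0.3 0 0 0 0;3.6 0.4 0 0 0 0;4.5 0.5 0 0 0 0;5.4 0.55 0 0 0 0;6 0.55 0 0 0 0;6 0.55 0 0 0 0"

```text
clock: 9.9
tcp_pos: [548.2, 103.3, 126.2]
tcp_rot: [0.681, 0.732, 0.0, -0.0]
ft_force: [-0.2, -0.2, -2.8]
opening: 0.605
grip_force: 25.0
```

Run:
```python
from h import *
w=snap('wrist','w4.png')
st=status.observe();print(st['tcp_pos'],st['opening'],st['grip_force'],st['ft_force'],rows((557.8,123.5,30),94))
```

```text
[548.28196453 101.46375006 126.13949938] 0.6101069674018178 24.994392693042755 [-0.14807522 -0.82103795 -3.70337859] (array([0.43, 0.22, 1.92]), array([-0.   ,  0.   ,  0.002]))
```

View pics/w4.png

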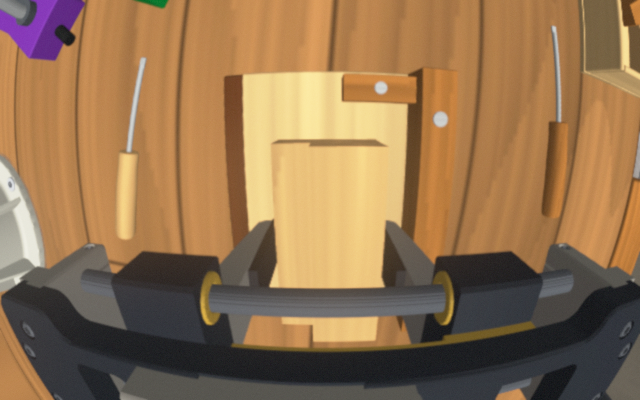

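The piece is held level, its step on the left and its front end at row 143. The stop face is at row 100 and the fence at column 410, so I lower it onto the board.

Call:
send_rows:
  targets: "0.35 0.2 0.4 0 0 0;0.35 0.2 0.9 0 0 0;0.35 0.2 1.3 0 0 0;0.35 0.2 1.6 0 0 0;0.35 0.2 1.8 0 0 0;0.35 0.2 1.93 0 0 0;0.35 0.2 1.97 0 0 0;0.35 0.2 1.97 0 0 0"

```text
clock: 10.75
tcp_pos: [557.7, 118.0, 28.0]
tcp_rot: [0.682, 0.731, 0.0, 0.0]
ft_force: [0.2, -0.5, -2.0]
opening: 0.613
grip_force: 25.0
```

Run:
```python
from h import *
st=status.observe();print(st['tcp_pos'],st['opening'],st['ft_force'])
w=snap('wrist','w5.png'); c=w['pixels'][40:240,200:460,::-1]; cv2.imwrite('pics/w5c.png',cv2.resize(c,(780,600)))
```

```text
[557.74875049 117.98014767  27.98276711] 0.6129359804694503 [ 0.17090427 -0.52402666 -1.98423272]
```

View pics/w5c.png

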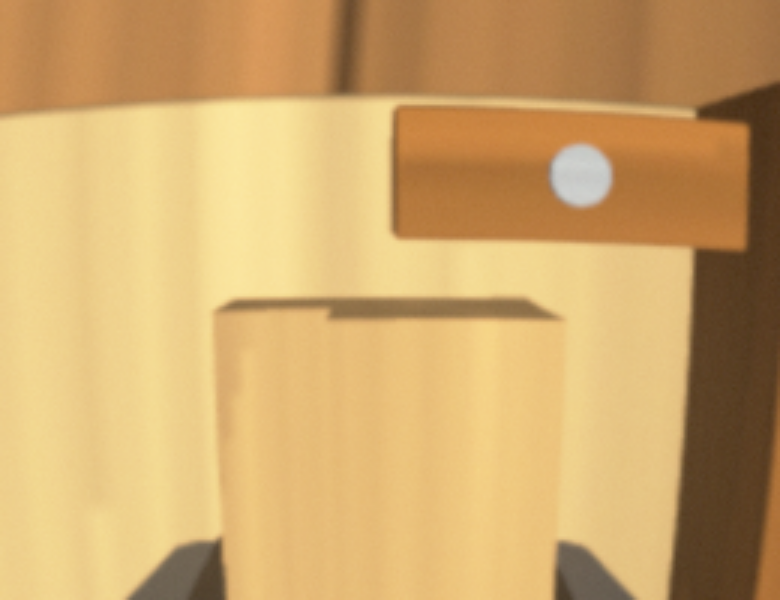

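Call:
send_rows:
  targets: "0.05 0 0 0 0 0;0.1 0 0 0 0 0;0.14 0 0 0 0 0;0.18 0 0 0 0 0;0.2 0 0 0 0 0;0.22 0 0 0 0 0;0.24 0 0 0 0 0;0.24 0 0 0 0 0"

```text
clock: 11.6
tcp_pos: [556.6, 129.5, 27.8]
tcp_rot: [0.682, 0.731, -0.0, 0.0]
ft_force: [0.3, -4.1, -0.5]
opening: 0.607
grip_force: 25.0
```

Call:
send_rows:
  targets: "0.01 0 0.01 0 0 0;0.01 0 0.02 0 0 0;0.01 0 0.04 0 0 0;0.01 0 0.06 0 0 0;0.01 0 0.06 0 0 0;0.01 0 0.06 0 0 0;0.01 0 0.06 0 0 0;0.01 0 0.06 0 0 0"

```text
clock: 12.4
tcp_pos: [556.8, 129.6, 25.2]
tcp_rot: [0.682, 0.731, -0.0, 0.0]
ft_force: [-1.1, -8.3, 4.7]
opening: 0.606
grip_force: 25.0
```

Call:
send_rows:
  targets: "0 0 0 0 0 0;0 0 0 0 0 0;0 0 0 0 0 0;0 0 0 0 0 0;0 0 -0.2 0 0 0;0 0 -0.6 0 0 0;0 0 -1.2 0 0 0;0 0 -1.8 0 0 0"
  grip: 72

```text
clock: 13.2
tcp_pos: [556.3, 130.6, 116.1]
tcp_rot: [0.682, 0.731, -0.0, -0.0]
ft_force: [1.3, 0.4, -0.4]
opening: 0.784
grip_force: 0.0
```

Call:
send_rows:
  targets: "0 -0.5 0 0 0 -0.15;0 -0.5 0 0 0 -0.3;0 -0.5 0 0 0 -0.45;0 -0.5 0 0 0 -0.6;0 -0.5 0 0 0 -0.75;0 -0.5 0 0 0 -0.9;0 -0.5 0 0 0 -1.05;0 -0.5 0 0 0 -1.2"
  grip: 0

```text
clock: 14.0
tcp_pos: [531.7, 128.9, 115.5]
tcp_rot: [0.147, 0.989, 0.0, 0.0]
ft_force: [0.1, 0.5, -0.2]
opening: 0.107
grip_force: 0.0
```

Call:
send_rows:
  targets: "0 0 0 0 0 -0.15;0 0 0 0 0 -0.3;0 0 0 0 0 -0.37;0 0 0 0 0 -0.37;0 0 0 0 0 -0.37;0 0 0 0 0 -0.37;0 0 0 0 0 -0.37;0 0 0 0 0 -0.37"

```text
clock: 14.8
tcp_pos: [531.6, 128.9, 114.8]
tcp_rot: [-0.034, 0.999, 0.0, -0.0]
ft_force: [0.3, 0.1, 0.5]
opening: 0.001
grip_force: 0.0
```

Run:
```python
from h import *
import pickle
w=snap('wrist'); t=snap('top'); pickle.dump((w,t),open('c.pkl','wb'))
a=cv2.resize(w['pixels'][40:300,180:480,::-1],(460,400)); b=cv2.resize(t['pixels'][130:210,260:360,::-1],(340,272),interpolation=cv2.INTER_CUBIC)
W=np.zeros((400,800,3),np.uint8); W[:,:460]=a; W[:272,460:]=b; cv2.imwrite('pics/w6.png',W)
st=status.observe();print(st['tcp_pos'],st['opening'],st['joint_positions'],rows((0,0,0),184)[1])
```

```text
[531.65641769 128.81576206 114.74190859] 0.007884493518785143 [ 2.34976987e-01  3.52542249e-01  1.88886328e+00 -1.67001726e-05
  9.00241033e-01 -1.40364683e+00] [-0.    -0.    -0.002]
```

View pics/w6.png

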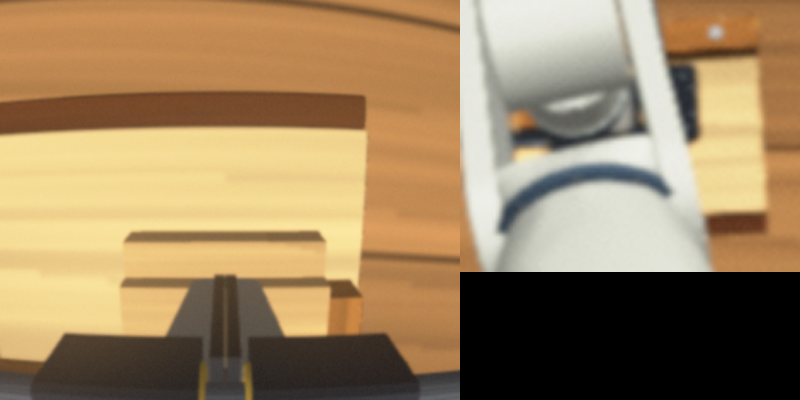

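The wrist crop (up is -x, right is +y) shows the piece flat on the board, its right end touching the stop at (330,290). The tread is at rows 240–278, the riser edge at row 280, and the shut fingers sit at mid-length, column 225. The arm hides most of the top view.

Run:
```python
from h import *
import pickle
w,t=pickle.load(open('c.pkl','rb'))
f=lambda c,r,z: onz(w,180+c/1.533,40+r/1.538,z,True).round(1)
for c in(140,310): print('riser top',f(c,280,58),'tread edge',f(c,240,42))
print('ends at top',f(121,282,58),f(329,282,58))
```

```text
riser top [548.5  86.7  58. ] tread edge [531.8  83.6  42. ]
riser top [542.5 173.6  58. ] tread edge [525.6 174.4  42. ]
ends at top [550.4  76.7  58. ] [543.1 183.8  58. ]
```

Call:
send_rows:
  targets: "0 0.02 0.4 0 0 0;0 0.02 0.8 0 0 0;0 0.02 1.1 0 0 0;0 0.02 1.25 0 0 0;0 0.02 1.35 0 0 0;0 0.02 1.39 0 0 0;0 0.02 1.39 0 0 0;0 0.02 1.39 0 0 0"

```text
clock: 15.7
tcp_pos: [532.0, 129.9, 45.8]
tcp_rot: [-0.034, 0.999, 0.0, 0.0]
ft_force: [-0.8, -0.5, -0.4]
opening: 0.007
grip_force: 0.0
```

Call:
send_rows:
  targets: "-0.06 0 0 0 0 0;-0.12 0 0 0 0 0;-0.2 0 0 0 0 0;-0.28 0 0 0 0 0;-0.36 0 0 0 0 0;-0.44 0 0 0 0 0;-0.5 0 0 0 0 0;-0.5 0 0 0 0 0"

```text
clock: 16.5
tcp_pos: [557.3, 131.6, 45.2]
tcp_rot: [-0.034, 0.999, 0.0, 0.0]
ft_force: [0.2, -0.1, 0.2]
opening: 0.005
grip_force: 0.0
```

Call:
send_rows:
  targets: "-0.05 0 0 0 0 0;-0.1 0 0 0 0 0;-0.15 0 0 0 0 0;-0.2 0 0 0 0 0;-0.24 0 0 0 0 0;-0.28 0 0 0 0 0;-0.32 0 0 0 0 0;-0.32 0 0 0 0 0"

```text
clock: 17.3
tcp_pos: [572.7, 132.6, 45.2]
tcp_rot: [-0.034, 0.999, -0.0, 0.0]
ft_force: [-0.6, 1.0, -1.1]
opening: 0.006
grip_force: 0.3
```

Call:
send_rows:
  targets: "-0.02 0 0 0 0 0;-0.04 0 0 0 0 0;-0.06 0 0 0 0 0;-0.08 0 0 0 0 0;-0.1 0 0 0 0 0;-0.12 0 0 0 0 0;-0.14 0 0 0 0 0;-0.14 0 0 0 0 0"

```text
clock: 18.1
tcp_pos: [572.9, 132.5, 44.7]
tcp_rot: [-0.034, 0.999, -0.001, -0.006]
ft_force: [-22.8, -0.5, 19.0]
opening: 0.004
grip_force: 11.3
```

Call:
send_rows:
  targets: "0 0 0.02 0 0 0;0 0 0.04 0 0 0;0 0 0.05 0 0 0;0 0 0.05 0 0 0;0 0 0.05 0 0 0;0 0 0.05 0 0 0;0 0 0.05 0 0 0;0 0 0.05 0 0 0"

```text
clock: 18.9
tcp_pos: [572.9, 132.3, 42.5]
tcp_rot: [-0.034, 0.999, -0.001, -0.006]
ft_force: [-23.5, -1.2, 21.8]
opening: 0.004
grip_force: 14.0
```

Run:
```python
from h import *
import pickle
st=status.observe();print(st['tcp_pos'],st['ft_force'],st['wrist_torque'])
w=snap('wrist'); s=snap('side'); t=snap('top'); pickle.dump((w,s,t),open('d.pkl','wb'))
a=cv2.resize(w['pixels'][40:300,180:480,::-1],(460,400),interpolation=cv2.INTER_CUBIC); b=cv2.resize(t['pixels'][130:210,260:360,::-1],(340,272),interpolation=cv2.INTER_CUBIC)
c=cv2.resize(s['pixels'][150:225,260:355,::-1],(340,268),interpolation=cv2.INTER_CUBIC)
W=np.zeros((540,800,3),np.uint8); W[:400,:460]=a; W[:272,460:]=b; W[272:,460:]=c; cv2.imwrite('pics/w7.png',W)
```

```text
[572.9490649  132.32383098  42.49299559] [-23.52588212  -1.18115809  21.75248221] [-0.11786535  3.9072631  -0.05173556]
```

View pics/w7.png

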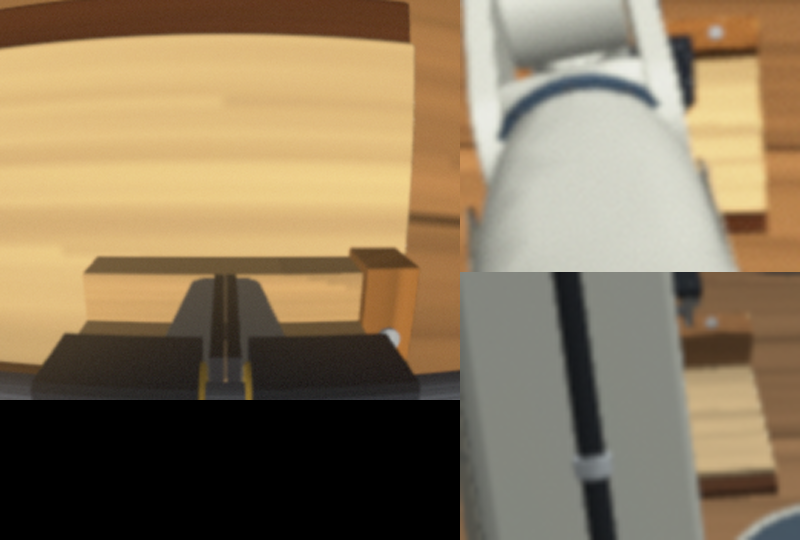

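The piece is snug. Its right end meets the stop face at (362,290), its far side is on the fence, and the fingertips sit in the rebate at z 42.5 (the tread is at 42). I firm up the diagonal push a little.

Call:
send_rows:
  targets: "-0.02 0 0.01 0 0 0;-0.04 0 0.02 0 0 0;-0.05 0 0.02 0 0 0;-0.05 0 0.02 0 0 0;-0.05 0 0.02 0 0 0;-0.05 0 0.02 0 0 0;-0.05 0 0.02 0 0 0;-0.05 0 0.02 0 0 0"

```text
clock: 19.85
tcp_pos: [573.0, 132.3, 42.4]
tcp_rot: [-0.034, 0.999, -0.001, -0.009]
ft_force: [-34.5, -1.6, 40.0]
opening: 0.008
grip_force: 24.2
```

Call:
send_rows:
  targets: "0 0 -0.01 0 0 0;0 0 -0.02 0 0 0;0 0 -0.02 0 0 0;0 0 -0.02 0 0 0;0 0 -0.02 0 0 0;0 0 -0.02 0 0 0;0 0 -0.02 0 0 0;0 0 -0.02 0 0 0"

```text
clock: 20.65
tcp_pos: [573.0, 132.3, 42.4]
tcp_rot: [-0.034, 0.999, -0.001, -0.009]
ft_force: [-31.6, -0.9, 29.5]
opening: 0.006
grip_force: 20.3
```

```bash
python3 -c "
from rig import job
print(job.finish_job())"
```

```text
the job is handed in; nothing more can be done
None
```

I pressed the switch plunger down to its stop, laid the rebated offcut on the jig with its step away from the fence and one end against the stop block, and handed in still pressing it: about 32 N towards the fence and 30 N down, at 20.7 s.

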